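Index the die turret of a bench ferrule press by feel and lock it

ROBOT

A 7-joint arm with a two-finger parallel gripper is mounted at the origin on a cart in front of the work surface, level with it; the furniture and walls round the work are solid. World frame = base frame: x ahead of the robot, y to its left, z up, the work surface at z = 0. Lengths are in m, angles in rad, forces in N, time in s.
With the tool pointing down it reaches from about 0.425 to 0.875 m from the base axis. Payload 9.9 kg.
Tool frame: the origin (TCP) lies at the very end of the fingers, on their centre line; the grasp point (between the pads) lies 19 mm behind it (arm.grip_point_offset is the distance from the TCP to the grasp point, in m); z points along the fingers, y is the line along which they close (so a half turn about z gives the same grasp; the last joint's range is limited). The gripper opens to 85 mm and grips with 20 to 120 N. Pads are 22 mm wide; open, the fingers measure 114 mm over their backs; the gripper's body (76 mm by 85 mm) begins 54 mm behind the grasp point. The pads swing forward as they close: fully open they stand 13 mm farther back than shut.
Start: joints at [1.132, 0.576, 0.025, 1.437, -0.015, 1.129, -0.057], TCP at [0.235, -0.633, 0.231] pointing down, gripper open.
Joint ranges: [-2.76, 2.76], [-0.34, 2.15], [-1.52, 1.57], [0.19, 2.46], [-1.09, 4.23], [0.17, 1.99], [-2.82, 2.82]. Speed limits (rad/s): [2.22, 2.22, 3.01, 3.01, 3.14, 3.14, 3.14].

INTERFACE

Orientations are given as a rotation vector (axis times angle).
In Python, from plant import arm, viewer gives the robot as it stands.
- The arm moves only by the shell command python3 -m creep 'ROWS' [FORCE]. ROWS is JSON, a list of rows, each a list of 3 entries, a list of its own where there are three numbers: the shift along the tool's x, y, z in mm, then the turn, a rotation vector about the tool's x, y, z in degrees, then the finger opening in mm, from 0 to 85.4. In form: [[[tx, ty, tz], [wx, wy, wz], jaw], ...]. A call has 1 to 10 rows; each row shifts and turns the commanded pose from where the row before left it, along the tool's axes as they then stand; what a row does not reach is not made up. A row lasts 1/10 s, in which the tool goes at most 50 mm and 8.59 degrees, less where a joint would pass 70% of its speed; a pose out of reach is approached as far as the arm can. A call with a gripper value outside its range is refused whole. The fingers move at their own pace and stop on an object; FORCE is the grip in N (left out, the last holds). Time passes only in rows, so rows that do not move let the fingers close. It gives the time, the measured TCP pose, the force, the opening and the grip force at its end, in the units of the state.
- arm.state(): the state, without advancing time (a new reading comes with each control period).
- viewer.read_camera(name): name is "side" or "top" or "wrist"; returns (picture, depth): 480x640x3 uint8, red, green, blue; 480x640 float32, m along the optical axis (not along the pixel's ray), 0 where there is no reading.
- viewer.camera_model(name): a dict with "fx", "fy", "cx", "cy" (pixels), "rvec" (rotation vector, rad) and "tvec" (3), from world to camera coordinates, as OpenCV has them. Camera axes: x right, y down, z forward; pixel columns grow to the right and rows downward; lengths in m; the calibration is good to about 2 mm. A picture is of the moment at which its call begins: read the wrist's pose just before it. camera_model takes no time and is no camera call; for the wrist camera it gives the pose at the moment of the call.
- arm.sign_off(): hands the job in; it is judged then, once.
The state is a dict: "clock": time; "q": joint angles; "dq": joint speeds; "tau": joint torques, N m; "tcp_pos": TCP position; "orientation": TCP orientation; "force": force on the tool from outside, world axes, zero at the start; "ft_torque": the same for the moment, N m; "finger_gap": opening from 0.0 (shut) to 1.0 (fully open); "grasp_force": force on a finger pad.
Only numpy, scipy, OpenCV 4.12 (cv2) and the standard library are available. Lean on these libraries where they do the work, as an engineer would, in place of code of your own. Each camera call takes 0.05 s, during which the arm holds its last target. There are 200 camera calls.

TASK

The die turret inside the bench ferrule press has been left between two stations. Turn the black selector knob on top, either way, until you feel the hidden turret drop into a detent notch, where it centres itself when let go; then press the lock pin beside the knob gently all the way down to its stop. Never force the pin (it goes home only with the turret in a notch), and leave the things lying around undisturbed.

Things in the scene. Friction and masses are not known exactly. Their poses are not given: they have to be found in the camera images.
- press: Bench ferrule press, fixed: grey rounded box 222 x 188 mm, flat cover 88 mm above the bench. Origin: centre of its underside, below the knob's axis; x to its back, y to its left, z up. Front (-x): steel wire funnel; left side (+y): hand lever laid back below cover height, not used. On the cover: knob in the middle, lock pin 52 mm to the front and 50 mm to the right of it. The turret is hidden inside.
- selector_knob: Black knob that turns the hidden turret about the vertical, no end stops. Origin: on the axis at the cover's surface; z up, x along its bar. Round skirt 56 mm across up to 11 mm above the origin; on it a bar grip 54 mm long (x), 14 mm wide (y), from 11 to 41 mm above the origin. It is clamped on the spindle at any angle: the bar's direction does not tell where the notches are.
- knob_grip (a point): On the knob's axis, inside the bar, 30 mm above the cover (11 mm below the bar's top): where to grip it across its 14 mm width. Its axes are the knob's. Between notches it turns against a small even drag of about 0.15 N m, without spring-back at rest. In a notch the turret is sprung to the middle: from about 5 degrees before it the knob pulls ahead, by up to about 0.33 N m.
- lock_pin (a joint): Lock pin's travel downwards in m: 0 raised (as at the start), 0.012 home. It slides with about 4 N and stays where it is left. With the turret in a notch it goes all the way to its stop; otherwise its tip meets the hidden index plate after 3 to 4 mm and is blocked: stop there, do not force it (more than 25 N spoils it). Its head is sprung on it: it gives up to 3 mm, from 6 N on, by 4 N per mm.
- pin_top (a point): Centre of the top of the lock pin's dark steel mushroom head, 22 mm across, 13.5 mm high. Let go, it is 126.5 mm above the bench when raised and 114.5 mm when home, the head's underside then 3 mm above its steel bush. z is up.
- ties: bystander: pack of black cable ties, 208 x 50 x 10 mm, loose on the bench left of the press; origin at the centre of its underside
- sleeves: bystander: bundle of thin sleeves, 153 x 64 x 19 mm, loose on the bench to the left of the work; origin at the centre of its underside
- driver: bystander: screwdriver, 204 mm long, loose on the bench; origin at the centre of its underside
- spindle (a point): On the knob's axis, at the cover's surface. The turret below has 5 equal notches, 72 degrees apart; at the start the next one is 19 to 54 degrees away either way. Past a notch's middle the knob pushes back with up to about 0.45 N m, and 5 degrees past it is out again. Let go within 3 degrees of the middle and the turret centres itself.
- plug: bystander: small grey terminal plug, 54 x 19 x 25 mm, loose on the bench close to the right side of the press; origin at the centre of its underside

How it is judged:
At the end, for the whole second after the job is handed in: The lock pin is home (at least 10.5 of its 12 mm down, which is possible only with the turret in a notch) and stays there, with the knob at rest (value of joint lock_pin above 0.0105 m and z of pin_top in the frame of press below 0.1165 m and angular speed of selector_knob below 0.1 rad/s); the robot touches nothing.
It fails at once if the lock pin is pressed with more than 25 N (contact force between any of the fingers, the arm and lock_pin above 25 N).
It fails at once if a bystander (ties, plug, sleeves, screwdriver) is pushed more than 20 mm (distance of any of ties, sleeves, driver, plug from where it was at the start of the episode above 0.02 m).
It also fails if it takes over 54 s, if anything falls off the work surface, if the arm or the gripper's body presses on something with over 40 N, if the wrist force passes 120 N, or if a joint passes its speed limit or range.

## Working session

There is one attempt and no reset: what is moved stays moved. The work goes in short steps, Python scripts to look and compute and a shell command to move; the robot and the scene stay as the last step left them, time stands still between calls to the robot, and variables do not carry over. Pictures are saved under pics/ and viewed, at most 10 in all, crops included, and the job is handed in when it is done.

```bash
mkdir -p pics; ls; python3 - <<'E'
from plant import arm, viewer
import cv2,numpy as np
s=arm.state();print(s)
ims=[]
for n in("top","side"):
    p,d=viewer.read_camera(n);m=viewer.camera_model(n);print(n,m)
    cv2.imwrite(f"pics/{n}0.png",p[:,:,::-1]);np.savez(f"{n}0.npz",p=p,d=d,**m)
E
```

```text
pics
{'clock': 0.0, 'q': array([ 1.13220611,  0.57654705,  0.02481971,  1.43789793, -0.01499675,
        1.12898075, -0.05651195]), 'dq': array([-2.08232213e-03,  6.95918473e-04, -9.24887638e-05, -4.49118070e-04,
       -2.29728352e-03,  6.17698637e-04, -4.78045719e-04]), 'tau': array([-1.65164496e-03, -7.65766168e+01,  2.24986866e+00, -2.85962605e+01,
        1.54035527e-02,  1.29493908e-02, -2.40139599e-05]), 'tcp_pos': array([ 0.2343554 , -0.63253908,  0.23043561]), 'orientation': array([-3.09069582e+00, -5.54169247e-01,  5.74116229e-04]), 'force': array([0.05344531, 0.59001781, 0.08739832]), 'ft_torque': array([-0.03502654, -0.0844748 ,  0.02155748]), 'grasp_force': 0.0, 'finger_gap': 0.9986833235288013}
top {'fx': 618.3272880891809, 'fy': 618.3272880891809, 'cx': 318.3207022403729, 'cy': 237.77962901145796, 'rvec': array([ 2.13198628, -2.18875771,  0.1339212 ]), 'tvec': array([-0.06526024,  0.60736373,  1.25556519])}
side {'fx': 483.5137651475226, 'fy': 483.5137651475226, 'cx': 306.6616968098077, 'cy': 228.86084768838595, 'rvec': array([ 2.27928423, -0.12476358,  0.03466255]), 'tvec': array([-0.59380668,  0.06890691,  0.98450399])}
```

View pics/top0.png

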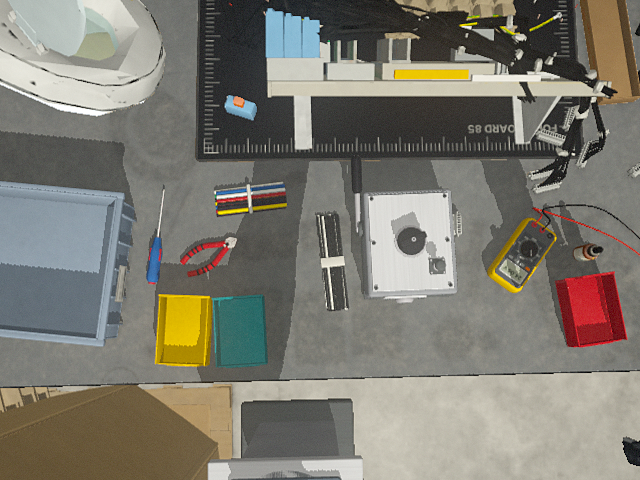

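View pics/side0.png

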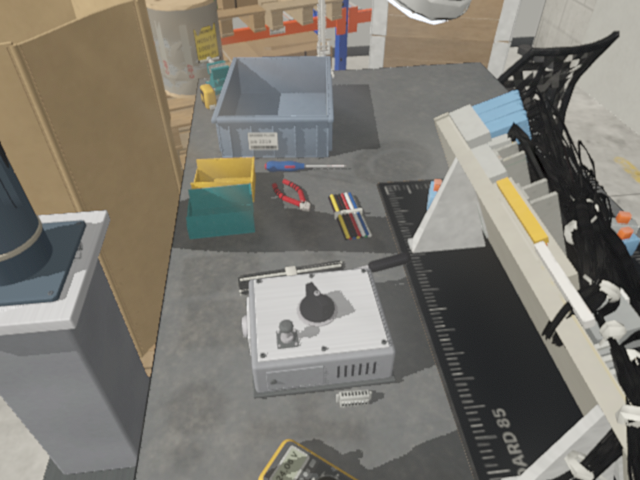

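The top view shows the press centred at about (410,243), with the knob at (411,240) and the lock pin at (437,265). The plug is at (458,222) and the ties at (331,262). The side view shows the knob bar at (314,300) and the pin at (288,328). Next I measure.

```bash
cat > h.py <<'E'
import numpy as np,cv2
def world(f):
    z=np.load(f);d=z['d'];v,u=np.mgrid[:480,:640]
    P=np.stack([(u-z['cx'])/z['fx']*d,(v-z['cy'])/z['fy']*d,d],-1)
    R=cv2.Rodrigues(z['rvec'])[0]
    W=(P-z['tvec'])@R; W[d==0]=np.nan
    return z['p'],W
E
python3 - <<'E'
from h import *
for n in("top","side"):
    p,W=world(n+"0.npz"); z=W[...,2]
    roi=np.zeros((480,640),bool)
    if n=="top": roi[185:305,358:462]=1
    else: roi[262:395,240:400]=1
    m=roi&(abs(z-.088)<.006)
    r=cv2.minAreaRect(W[m][:,:2].astype(np.float32)); print(n,"cover",m.sum(),np.nanmedian(z[m]),r)
    R0=np.array(r[0])
    dist=np.hypot(W[...,0]-R0[0],W[...,1]-R0[1])
    k=roi&(z>.105)&(z<.16)
    c,l,st,ce=cv2.connectedComponentsWithStats(k.astype(np.uint8))
    for i in range(1,c):
        if st[i,4]<15: continue
        q=W[l==i]; print("blob",st[i],"zmax",np.percentile(q[:,2],[50,95]),"c",q[:,:2].mean(0),cv2.minAreaRect(q[:,:2].astype(np.float32)))
        t=q[q[:,2]>np.percentile(q[:,2],95)-.004]; print("   top",len(t),t.mean(0),cv2.minAreaRect(t[:,:2].astype(np.float32)))
    b=roi&(z<.11)&(z>.093)&(dist<.05)&(p.max(-1)<70); q=W[b]; print("skirt",b.sum(),cv2.minEnclosingCircle(q[:,:2].astype(np.float32)),np.median(q[:,2]))
p,W=world("top0.npz")
cv2.imwrite("pics/c1.png",cv2.resize(p[180:310,340:480,::-1],None,fx=4.5,fy=4.5,interpolation=cv2.INTER_CUBIC))
g=W[...,2];
for y in range(40,380,20): print(y,[int(1000*g[y,x]) if g[y,x]==g[y,x] else -1 for x in range(280,640,24)])
E
```

```text
top cover 7747 0.08783705640707888 ((0.5927989482879639, -0.26132941246032715), (0.22172681987285614, 0.18526571989059448), 1.1401022672653198)
blob [399 231  28  18 217] zmax [0.12856256 0.13267844] c [ 0.58674827 -0.26341411] ((0.5878413319587708, -0.26479122042655945), (0.014186386950314045, 0.05358262360095978), 23.330703735351562)
   top 105 [ 0.58763017 -0.26412815  0.13053892] ((0.5874953269958496, -0.26448968052864075), (0.012799201533198357, 0.05281166732311249), 21.236982345581055)
blob [435 259  11  12 101] zmax [0.12514305 0.12991083] c [ 0.53661103 -0.31501373] ((0.5368180274963379, -0.31540384888648987), (0.020763834938406944, 0.01941978931427002), 20.0343074798584)
   top 38 [ 0.53642105 -0.31547454  0.12793096] ((0.5363215208053589, -0.31430110335350037), (0.017879974097013474, 0.017193013802170753), 62.51110076904297)
skirt 5 ((0.5802913904190063, -0.2469215989112854), 0.018763741478323936) 0.09752694192863146
side cover 9824 0.08723149373498294 ((0.6129307150840759, -0.2613159418106079), (0.26337796449661255, 0.1859903186559677), 1.8154141902923584)
blob [305 281  2
[... 1055 characters left out ...]
, 1, 3, 6, 0, 0, 12, 7, 138, 25, 3]
160 [0, 4, 5, 92, -1, -2, 0, 0, -1, 1, -2, 0, 110, 1, -6]
180 [5, 1, 0, 77, 1, 3, 5, -2, 2, -2, 0, -2, -3, -3, 0]
200 [14, -4, -2, -1, 84, 88, 83, 79, 1, 0, 4, 0, 0, 1, -1]
220 [2, -3, 8, 2, 86, 84, 84, 87, 4, 1, 2, 1, -4, -6, 2]
240 [-4, -2, 8, 0, 92, 100, 101, 90, 1, 0, 42, 38, -1, 1, -2]
260 [-2, 1, 14, 0, 85, 90, 83, 84, 6, 28, 39, 0, 2, 0, -1]
280 [3, 1, 5, -3, 87, 85, 91, 86, 0, 19, 37, 4, 5, 0, -2]
300 [1, 1, 10, -2, -1, 65, -3, 6, 4, 0, 0, 2, 47, 0, 53]
320 [0, -2, 4, -2, -1, 2, 0, 1, -2, 0, 0, 1, 29, 5, 29]
340 [1, -1, 0, -3, -4, 1, 0, 2, 0, 0, 0, 1, 13, 2, 34]
360 [1, 0, 0, 1, -1, -1, -1, -4, 0, 1, 2, 1, 0, -1, -2]
  return _methods._mean(a, axis=axis, dtype=dtype,
  ret = ret.dtype.type(ret / rcount)
```

View pics/c1.png

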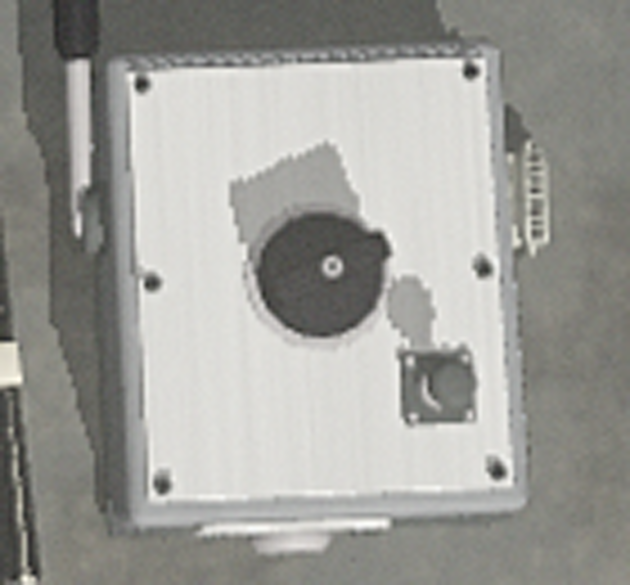

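Crop c1 shows the knob axis at about (333,267), its bar pointing up-right at (380,240), and the pin head at (455,385). Both views agree on these values:
- Knob: (0.587, -0.265).
- Bar line: about 112.6° in world, so the gripper should close along 22.6°.
- Pin: (0.536, -0.3155). The knob-to-pin offset matches (-52, -50) mm at about 1° of press yaw.

I now move across at the present height.

```bash
python3 -m creep '[[[35,-17,0],[0,0,0],85],[[35,-17,0],[0,0,0],85],[[35,-17,0],[0,0,0],85],[[35,-17,0],[0,0,0],85],[[35,-17,0],[0,0,0],85],[[35,-17,0],[0,0,0],85],[[35,-17,0],[0,0,0],85],[[35,-17,0],[0,0,0],85],[[35,-17,0],[0,0,0],85],[[35,-17,0],[0,0,0],85]]'
python3 -m creep '[[[0,0,0],[0,0,-8.4],40],[[0,0,0],[0,0,-8.4],40],[[0,0,0],[0,0,-8.4],40],[[0,0,0],[0,0,-8.4],40],[[0,0,0],[0,0,-8.4],40],[[0,0,0],[0,0,-8.4],40],[[0,0,0],[0,0,-8.4],40],[[0,0,0],[0,0,-8.4],40],[[0,0,0],[0,0,-8.4],40],[[0,0,0],[0,0,-8.4],40]]'
cat >> h.py <<'E'
def toolmove(target,ydeg):
    "shift in tool axes (mm) to target, and wz (deg) to bring tool y to ydeg"
    from plant import arm
    from scipy.spatial.transform import Rotation as Ro
    s=arm.state();R=Ro.from_rotvec(s['orientation']).as_matrix()
    yd=np.degrees(np.arctan2(R[1,1],R[0,1]))
    print("t",round(s['clock'],2),"tcp",s['tcp_pos'].round(4),"ydir",yd.round(2),"tilt",R[:,2].round(4),"q7",s['q'][6].round(3),"gap",s['finger_gap'])
    print("shift mm",(R.T@(np.array(target)-s['tcp_pos'])*1000).round(1),"wz",(-(ydeg-yd)).round(2),"F",s['force'].round(2),"M",s['ft_torque'].round(3))
E
python3 -c "
from h import *
toolmove([.587,-.265,.23],22.6)"
```

```text
clock: 1.1
tcp_pos: [0.5044, -0.3506, 0.231]
orientation: [-3.092, -0.554, 0.001]
force: [0.4, -0.6, -0.6]
finger_gap: 0.998
grasp_force: 0.0
clock: 2.1
tcp_pos: [0.5034, -0.3519, 0.2309]
orientation: [-1.919, -2.486, 0.0]
force: [0.3, -0.1, -0.2]
finger_gap: 0.469
grasp_force: 0.0
t 2.1 tcp [ 0.5034 -0.3519  0.2309] ydir 14.67 tilt [-7.e-04  4.e-04 -1.e+00] q7 0.59 gap 0.46895326972683565
shift mm [ 62.9 102.9   0.9] wz -7.93 F [ 0.25 -0.05 -0.23] M [-0.001 -0.012 -0.021]
```

```bash
python3 -m creep '[[[21,34,0],[0,0,0],40],[[21,34,0],[0,0,0],40],[[21,34,0],[0,0,0],40],[[0,0,0],[0,0,-7.9],40],[[0,0,0],[0,0,0],40],[[0,0,0],[0,0,0],40]]'
python3 - <<'E'
from h import *
from plant import viewer
toolmove([.587,-.265,.104],22.6)
m=viewer.camera_model("wrist");p,d=viewer.read_camera("wrist")
np.savez("w1.npz",p=p,d=d,**m);cv2.imwrite("pics/w1.png",p[:,:,::-1])
p,W=world("w1.npz");z=W[...,2]
k=(z>.115)&(z<.14)
c,l,st,ce=cv2.connectedComponentsWithStats(k.astype(np.uint8))
for i in range(1,c):
    if st[i,4]<100: continue
    q=W[l==i]; print(st[i],np.median(q[:,2]),cv2.minAreaRect(q[:,:2].astype(np.float32)))
E
```

```text
clock: 2.7
tcp_pos: [0.5861, -0.2667, 0.2308]
orientation: [-1.757, -2.603, 0.001]
force: [0.0, -0.6, 0.4]
finger_gap: 0.47
grasp_force: 0.0
t 2.7 tcp [ 0.5861 -0.2667  0.2308] ydir 21.97 tilt [-1.2e-03 -3.0e-04 -1.0e+00] q7 0.517 gap 0.4700666131606983
shift mm [  1.2   1.6 126.8] wz -0.63 F [ 0.03 -0.58  0.39] M [-0.038  0.017 -0.04 ]
[ 315  199   19   69 1223] 0.1292056904545432 ((0.5859103202819824, -0.2652917802333832), (0.013996641151607037, 0.05294434726238251), 22.716880798339844)
[230 253  27  27 566] 0.12595544250226962 ((0.5355749726295471, -0.31611087918281555), (0.020621053874492645, 0.020991289988160133), 17.03356170654297)
[607 387  33  51 824] 0.12570513126814886 ((0.9102425575256348, -0.31907016038894653), (0.048838984221220016, 0.01321259792894125), 88.21975708007812)
```

View pics/w1.png

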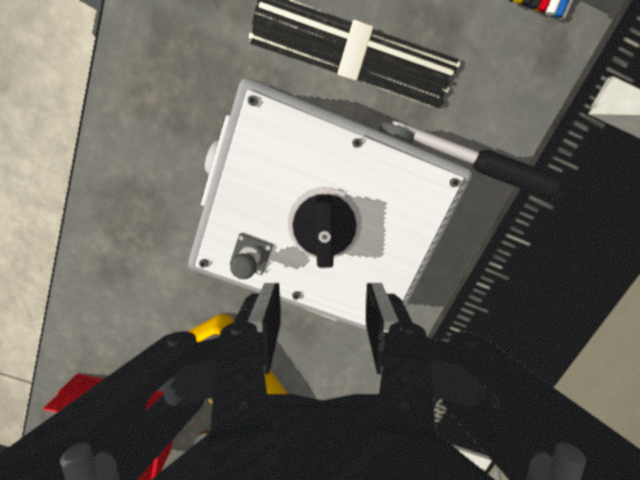

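The wrist view shows the bar at (324,233), upright between the fingers, and the pin at (243,265). This gives the knob at (0.586, -0.2652), the bar angle at 22.7° and the pin at (0.5356, -0.316), all matching the earlier values. I descend now.

```bash
python3 -m creep '[[[1.3,0.6,20],[0,0,-0.7],40],[[0,0,25],[0,0,0],40],[[0,0,25],[0,0,0],40],[[0,0,25],[0,0,0],40],[[0,0,20],[0,0,0],40],[[0,0,11],[0,0,0],40],[[0,0,0],[0,0,0],40]]'
python3 -m creep '[[[0,0,0],[0,0,0],0],[[0,0,0],[0,0,0],0],[[0,0,0],[0,0,0],0],[[0,0,0],[0,0,0],0],[[0,0,0],[0,0,0],0],[[0,0,0],[0,0,0],0]]' 40
python3 -c "
from h import *
toolmove([.5862,-.2652,.104],22.6)"
```

```text
clock: 3.45
tcp_pos: [0.5856, -0.2649, 0.104]
orientation: [-1.738, -2.614, 0.002]
force: [-0.6, 0.2, 0.9]
finger_gap: 0.465
grasp_force: 0.0
clock: 4.05
tcp_pos: [0.5868, -0.265, 0.1067]
orientation: [1.736, 2.617, -0.001]
force: [-4.1, -1.7, 6.5]
finger_gap: 0.158
grasp_force: 40.1
t 4.05 tcp [ 0.5868 -0.265   0.1067] ydir 22.9 tilt [ 6.0e-04 -1.4e-03 -1.0e+00] q7 0.463 gap 0.15773950711667079
shift mm [ 0.  -0.7  2.7] wz 0.3 F [-4.08 -1.73  6.54] M [-0.188  0.826  0.16 ]
```

```bash
cat > s.py <<'E'
from h import *
toolmove([.5862,-.2652,.106],22.6)
E
python3 -m creep '[[[0,-0.5,-2],[0,0,0],0],[[0,0,0],[0,0,0],0]]' 60; python3 s.py
python3 -m creep '[[[0,0,0],[0,0,3],0],[[0,0,0],[0,0,3],0]]'|grep -v x; python3 s.py
python3 -m creep '[[[0,0,0],[0,0,3],0],[[0,0,0],[0,0,3],0]]'|grep -v x; python3 s.py
```

```text
clock: 4.25
tcp_pos: [0.5867, -0.265, 0.1069]
orientation: [1.736, 2.618, 0.0]
force: [3.7, -1.9, -9.8]
finger_gap: 0.153
grasp_force: 60.8
t 4.25 tcp [ 0.5867 -0.265   0.1069] ydir 22.91 tilt [ 7.e-04 -3.e-04 -1.e+00] q7 0.465 gap 0.15310411799785864
shift mm [-0.  -0.6  0.9] wz 0.31 F [ 3.66 -1.89 -9.77] M [-0.63  -0.726  0.123]
clock: 4.45
tcp_pos: [0.5867, -0.2649, 0.1069]
orientation: [1.872, 2.522, 0.0]
force: [1.9, -3.3, -10.3]
finger_gap: 0.149
grasp_force: 60.8
t 4.45 tcp [ 0.5867 -0.2649  0.1069] ydir 16.81 tilt [ 5.e-04 -3.e-04 -1.e+00] q7 0.379 gap 0.14863647964892507
shift mm [-0.1 -0.6  0.9] wz -5.79 F [  1.93  -3.28 -10.28] M [-0.684 -0.703  0.34 ]
clock: 4.65
tcp_pos: [0.5867, -0.2649, 0.1069]
orientation: [2.002, 2.42, -0.0]
force: [2.3, -3.6, -9.9]
finger_gap: 0.151
grasp_force: 60.7
t 4.65 tcp [ 0.5867 -0.2649  0.1069] ydir 10.81 tilt [ 4.e-04 -4.e-04 -1.e+00] q7 0.294 gap 0.15107310848152006
shift mm [-0.2 -0.6  0.9] wz -11.79 F [ 2.32 -3.55 -9.95] M [-0.788 -0.645  0.259]
```

```bash
cat > s.py <<'E'
from plant import arm
from scipy.spatial.transform import Rotation as Ro
import numpy as np
s=arm.state();R=Ro.from_rotvec(s['orientation']).as_matrix()
print(round(s['clock'],2),"y",np.degrees(np.arctan2(R[1,1],R[0,1])).round(2),"Mz",s['ft_torque'][2].round(3),"F",s['force'].round(1),"z",s['tcp_pos'].round(4))
E
python3 -m creep '[[[0,0,1.2],[0,0,2],0]]'>/dev/null; python3 s.py
python3 -m creep '[[[0,0,0],[0,0,2],0]]'>/dev/null; python3 s.py
python3 -m creep '[[[0,0,0],[0,0,2],0]]'>/dev/null; python3 s.py
python3 -m creep '[[[0,0,0],[0,0,2],0]]'>/dev/null; python3 s.py
python3 -m creep '[[[0,0,0],[0,0,2],0]]'>/dev/null; python3 s.py
```

```text
4.75 y 8.8 Mz 0.313 F [-4.  -1.5  9.3] z [ 0.5867 -0.265   0.1067]
4.85 y 6.83 Mz 0.294 F [-1.1 -3.   1.9] z [ 0.5868 -0.265   0.1068]
4.95 y 4.8 Mz 0.249 F [-1.9 -2.7  1.8] z [ 0.5867 -0.265   0.1068]
5.05 y 2.78 Mz 0.304 F [-1.3 -3.6  4.6] z [ 0.5868 -0.265   0.1068]
5.15 y 0.76 Mz 0.242 F [-1.  -3.7  6.1] z [ 0.5867 -0.265   0.1067]
```

```bash

python3 -m creep '[[[0,0,0],[0,0,2],0]]'>/dev/null; python3 s.py
python3 -m creep '[[[0,0,0],[0,0,2],0]]'>/dev/null; python3 s.py
python3 -m creep '[[[0,0,0],[0,0,2],0]]'>/dev/null; python3 s.py
```

```text
5.25 y -1.24 Mz 0.215 F [-2.4 -4.1  5.6] z [ 0.5867 -0.265   0.1067]
5.35 y -3.24 Mz 0.351 F [-1.9 -5.1  5.7] z [ 0.5867 -0.265   0.1067]
5.45 y -5.24 Mz 0.324 F [-1.5 -3.8  5.4] z [ 0.5867 -0.265   0.1067]
```

```bash

python3 -m creep '[[[0,0,0],[0,0,2],0]]'>/dev/null; python3 s.py
python3 -m creep '[[[0,0,0],[0,0,2],0]]'>/dev/null; python3 s.py
```

```text
5.55 y -7.25 Mz 0.149 F [-1.4 -3.6  5.4] z [ 0.5867 -0.265   0.1067]
5.65 y -9.27 Mz -0.022 F [-1.9 -4.1  5.6] z [ 0.5867 -0.265   0.1068]
```

The torque is falling, so the knob is being pulled ahead. I go on in finer steps.

```bash

python3 -m creep '[[[0,0,0],[0,0,1],0]]'>/dev/null; python3 s.py
python3 -m creep '[[[0,0,0],[0,0,1],0]]'>/dev/null; python3 s.py
```

```text
5.75 y -10.28 Mz -0.08 F [-0.8 -3.4  6.2] z [ 0.5867 -0.265   0.1067]
5.85 y -11.24 Mz 0.001 F [-1.4 -2.5  5.8] z [ 0.5867 -0.265   0.1067]
```

```bash

python3 -m creep '[[[0,0,0],[0,0,1],0]]'>/dev/null; python3 s.py

```

```text
5.95 y -12.21 Mz 0.332 F [-1.1 -4.   6.3] z [ 0.5867 -0.265   0.1067]
```

The torque is rising again, so the middle of the notch is at about -11.8°. I release here, let it centre and lift.

```bash

python3 -m creep '[[[0,0,0],[0,0,0],40],[[0,0,0],[0,0,0],40],[[0,0,0],[0,0,0],40],[[0,0,-10],[0,0,0],40],[[0,0,-25],[0,0,0],40],[[0,0,-30],[0,0,0],40],[[0,0,-40],[0,0,0],40],[[0,0,-25],[0,0,0],40],[[0,0,0],[0,0,0],40],[[0,0,0],[0,0,0],40]]'
python3 - <<'E'
from h import *
from plant import viewer
toolmove([.5356,-.3160,.150],-12.2)
m=viewer.camera_model("wrist");p,d=viewer.read_camera("wrist")
np.savez("w2.npz",p=p,d=d,**m)
p,W=world("w2.npz");z=W[...,2]
k=(z>.115)&(z<.14)
c,l,st,ce=cv2.connectedComponentsWithStats(k.astype(np.uint8))
for i in range(1,c):
    if st[i,4]<100: continue
    q=W[l==i]; print(st[i],np.median(q[:,2]),cv2.minAreaRect(q[:,:2].astype(np.float32)))
E
```

```text
clock: 6.95
tcp_pos: [0.5866, -0.2643, 0.2369]
orientation: [2.442, 1.975, 0.001]
force: [0.1, -0.6, 0.8]
finger_gap: 0.466
grasp_force: 0.0
t 6.95 tcp [ 0.5866 -0.2643  0.2369] ydir -12.07 tilt [ 1.2e-03 -4.0e-04 -1.0e+00] q7 0.015 gap 0.46623959861109115
shift mm [-61.2 -39.2  86.9] wz 0.13 F [ 0.14 -0.64  0.82] M [ 0.006 -0.003 -0.001]
[ 314  200   18   68 1191] 0.12916375464184976 ((0.5862067341804504, -0.2654556930065155), (0.05342813953757286, 0.013860920444130898), 78.20964813232422)
[280 289  10  24 175] 0.1252401423148254 ((0.5421764850616455, -0.3169381618499756), (0.019862372428178787, 0.0073000164702534676), 80.03042602539062)
[617 429  23  19 231] 0.12110030131465421 ((0.8437386751174927, -0.5328559279441833), (0.021771641448140144, 0.003807815257459879), 2.152717351913452)
```

The bar now lies at 78.2°, so the turret has centred at -11.8°. Next I shut the fingers and go above the pin.

```bash

python3 -m creep '[[[-30,-20,0],[0,0,0],0],[[-31.2,-19.2,0],[0,0,0],0],[[0,0,25],[0,0,0],0],[[0,0,25],[0,0,0],0],[[0,0,25],[0,0,0],0],[[0,0,12],[0,0,0],0],[[0,0,10],[0,0,0],0],[[0,0,0],[0,0,0],0],[[0,0,0],[0,0,0],0]]' 20
python3 - <<'E'
from h import *
from plant import viewer
toolmove([.5356,-.3160,.1265],-12.2)
p,d=viewer.read_camera("side");cv2.imwrite("pics/s2.png",cv2.resize(p[200:400,200:420,::-1],None,fx=3,fy=3))
E
```

```text
clock: 7.9
tcp_pos: [0.5357, -0.3161, 0.1396]
orientation: [2.442, 1.975, 0.0]
force: [0.9, -0.3, -0.0]
finger_gap: -0.002
grasp_force: 0.0
t 7.9 tcp [ 0.5357 -0.3161  0.1396] ydir -12.07 tilt [ 5.e-04 -2.e-04 -1.e+00] q7 0.093 gap -0.00171913576083725
shift mm [ 0.1 -0.2 13.1] wz 0.13 F [ 0.86 -0.31 -0.  ] M [ 0.013 -0.    -0.01 ]
```

View pics/s2.png

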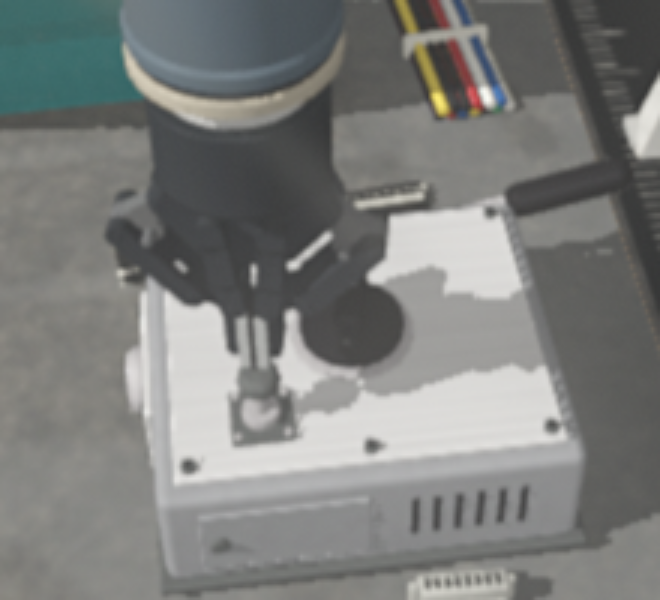

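Crop s2 shows the shut fingertips at (255,350), directly above the pin head at (258,380). The knob at (355,325) is clear of the linkage. I press in small steps.

```bash

python3 -m creep '[[[0,0,6],[0,0,0],0],[[0,0,4],[0,0,0],0],[[0,0,1],[0,0,0],0],[[0,0,1],[0,0,0],0],[[0,0,1],[0,0,0],0],[[0,0,0],[0,0,0],0]]'>/dev/null;python3 s.py
python3 -m creep '[[[0,0,1],[0,0,0],0],[[0,0,1],[0,0,0],0]]'>/dev/null;python3 s.py
```

```text
8.55 y -12.07 Mz -0.036 F [0.4 0.9 0.6] z [ 0.5354 -0.3161  0.1262]
8.75 y -12.07 Mz 0.05 F [-0.6 -0.3  4.1] z [ 0.5354 -0.3161  0.1243]
```

```bash

python3 -m creep '[[[0,0,1],[0,0,0],0],[[0,0,1],[0,0,0],0]]'>/dev/null;python3 s.py
```

```text
8.95 y -12.07 Mz -0.037 F [-1.4  0.2  3.2] z [ 0.5354 -0.3161  0.1221]
```

```bash

python3 -m creep '[[[0,0,1],[0,0,0],0],[[0,0,0.5],[0,0,0],0]]'>/dev/null;python3 s.py
```

```text
9.15 y -12.07 Mz 0.033 F [-0.2  0.2  3.3] z [ 0.5354 -0.3161  0.1205]
```

```bash

python3 -m creep '[[[0,0,1],[0,0,0],0],[[0,0,0.5],[0,0,0],0]]'>/dev/null;python3 s.py
```

```text
9.35 y -12.07 Mz -0.003 F [0.3 1.2 2.8] z [ 0.5354 -0.3161  0.119 ]
```

It is past the block depth at about 3–4 N, so the pin is sliding freely.

```bash

python3 -m creep '[[[0,0,1],[0,0,0],0],[[0,0,1],[0,0,0],0],[[0,0,1],[0,0,0],0]]'>/dev/null;python3 s.py
python3 -m creep '[[[0,0,1],[0,0,0],0],[[0,0,0],[0,0,0],0]]'>/dev/null;python3 s.py
```

```text
9.65 y -12.07 Mz -0.035 F [0.7 0.5 3.8] z [ 0.5354 -0.3161  0.116 ]
9.85 y -12.07 Mz 0.006 F [-0.4 -0.1  1.8] z [ 0.5354 -0.3161  0.1149]
```

```bash

python3 -m creep '[[[0,0,0.5],[0,0,0],0],[[0,0,0],[0,0,0],0]]'>/dev/null;python3 s.py
python3 -m creep '[[[0,0,0.5],[0,0,0],0],[[0,0,0],[0,0,0],0]]'>/dev/null;python3 s.py
```

```text
10.05 y -12.07 Mz 0.053 F [-0.2 -1.   1.7] z [ 0.5353 -0.3161  0.1146]
10.25 y -12.07 Mz -0.025 F [-0.7  1.1  6.1] z [ 0.5354 -0.3161  0.1143]
```

The force is now rising at the stop height. I press a little more to seat the pin.

```bash

python3 -m creep '[[[0,0,0.5],[0,0,0],0],[[0,0,0],[0,0,0],0]]'>/dev/null;python3 s.py
python3 -m creep '[[[0,0,0.5],[0,0,0],0],[[0,0,0],[0,0,0],0]]'>/dev/null;python3 s.py
```

```text
10.45 y -12.07 Mz 0.046 F [-0.9  0.9  6.9] z [ 0.5355 -0.3162  0.114 ]
10.65 y -12.07 Mz 0.032 F [-1.9  1.   8.6] z [ 0.5355 -0.3161  0.1137]
```

At 0.1137 m the force is 8.6 N, which fits the head spring compressing against the stop. I retreat and check.

```bash

python3 -m creep '[[[0,0,-2],[0,0,0],0],[[0,0,-8],[0,0,0],0],[[0,0,-30],[0,0,0],0],[[0,0,-40],[0,0,0],0],[[0,0,-35],[0,0,0],0],[[0,0,0],[0,0,0],0],[[-40,0,0],[0,0,0],0],[[-40,0,0],[0,0,0],0],[[0,0,0],[0,0,0],0],[[0,0,0],[0,0,0],0]]'
python3 - <<'E'
from h import *
from plant import viewer
for n in("top","side","wrist"):
    m=viewer.camera_model(n);p,d=viewer.read_camera(n);np.savez("e.npz",p=p,d=d,**m)
    p,W=world("e.npz");q=W[np.hypot(W[...,0]-.5356,W[...,1]+.316)<.007]
    q=q[(q[:,2]>.1)&(q[:,2]<.14)]
    print(n,len(q),np.median(q[:,2]) if len(q) else None)
    if n=="side":cv2.imwrite("pics/s3.png",cv2.resize(p[200:420,200:420,::-1],None,fx=2.7,fy=2.7))
E
```

```text
clock: 11.65
tcp_pos: [0.5177, -0.3953, 0.2273]
orientation: [-2.444, -1.972, 0.001]
force: [0.7, 0.3, -0.1]
finger_gap: -0.001
grasp_force: 0.0
top 40 0.11428786636179467
side 60 0.11356509083867103
wrist 301 0.11456359934753095
```

View pics/s3.png

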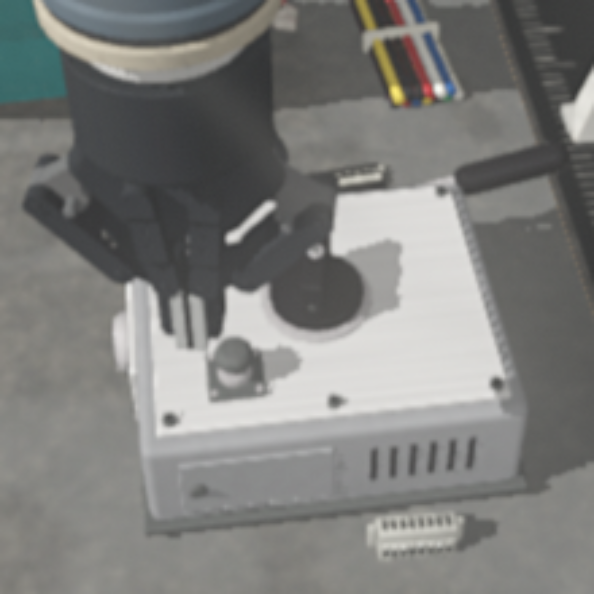

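Crop s3 shows the pin head at (235,358), down near its bush. All three cameras put its top at about 114 mm, so it is home. The gripper is clear, and the plug at (415,533) is undisturbed.

```bash
python3 -c "
from plant import arm
print(arm.sign_off())"
```

```text
the job is handed in; nothing more can be done
None
```

The turret is centred in a notch and the lock pin is home: the cameras put its top at about 114 mm, against 114.5 mm expected. The highest pressing force I read was about 9 N. The job took about 12 s and is handed in; no verdict was returned.

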